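# Reset the syringe pump and discard the spent syringe

## Robot

A 6-joint arm with a two-finger parallel gripper is mounted at the origin on a cart in front of the work surface, level with it; the furniture and walls round the work are solid. World frame = base frame: x ahead of the robot, y to its left, z up, the work surface at z = 0. Lengths are in m, angles in degrees, forces in N, time in s.
With the tool pointing down it reaches from about 0.35 to 0.875 m from the base axis. Payload 4.2 kg.
Tool frame: the origin (TCP) lies between the finger pads; the fingertips stand 11 mm ahead of it and the grasp point (between the pads) lies 8 mm behind it; z points along the fingers, y is the direction in which the jaws open and shut (so a half turn about z gives the same grasp; the last joint's range is limited). The gripper opens to 87 mm and grips with 3 to 60 N. Pads are 19 mm wide; open, the fingers measure 117 mm over their backs; the gripper's body (75 mm by 190 mm) begins 51 mm behind the grasp point.
Start: joints at [80.42, 22.042, 0.453, 0, -68.411, -14.817], TCP at [0.258, 0.569, 0.234] pointing down, gripper open.
Joint ranges: [-179.83, 179.83], [-69.29, 118.12], [-61.27, 80.66], [-181.25, 117.63], [-171.15, -9.14], [-177.46, 177.46]. Speed limits (degrees/s): [159.86, 159.86, 180, 180, 180, 180].

## Interface

Orientations are given as a 3x3 rotation matrix whose columns are the frame's x, y, z axes.
In Python, from station import sense, capture, get_calibration, finish_job, search_frame, cut_out gives the robot as it stands.
- The arm moves only by the tool arm_command, never from a script. Its argument "rows" is a list of rows, each an object with "fingers": the opening in per cent of the stroke, from 0 (shut) to 100 (fully open); "travel": the shift along the tool's x, y, z in cm, a list of three; "roll": the turn about the tool's z in degrees. A call has 1 to 10 rows; each row is the pose to reach, as a shift and turn from the pose commanded when the call began, along the tool's axes at that moment; what a row does not reach only later rows make up. A row lasts 1/10 s, in which the tool goes at most 50 mm and 8.59 degrees, less where a joint would pass 70% of its speed; a pose out of reach is approached as far as the arm can. A call with a gripper value outside its range is refused whole. The fingers move at their own pace and stop on an object; the grip force is fixed at half the most. Time passes only in rows, so rows that repeat a pose let the fingers close. It gives the time, the measured TCP pose, the force and the opening at its end, in the units of the state.
- sense(): the state, without advancing time (a new reading comes with each control period).
- capture(name): name is "side" or "top" or "wrist"; returns (picture, depth): 420x560x3 uint8, red, green, blue; 420x560 float32, m along the optical axis (not along the pixel's ray), 0 where there is no reading.
- get_calibration(name): a dict with "fov_y" (degrees; the focal length in pixels is half the picture's height over the tangent of half this angle, whatever the lens; pixels are square), "cx", "cy" (the principal point, pixels), "distortion" ([k1, k2, p1, p2, k3] as OpenCV has them; the pictures are not rectified), "origin" and "attitude" of the camera in the world; the wrist camera has in their place "mount" (4x4, takes a point from camera to tool coordinates, whose origin is the TCP and whose axes are the flange's). Camera axes: x right, y down, z forward; pixel columns grow to the right and rows downward; lengths in m; the calibration is good to about 2 mm. A picture is of the moment at which its call begins: read the wrist's pose just before it. get_calibration takes no time and is no camera call.
- finish_job(): hands the job in, once; it reports no verdict.
Trained networks look in the newest picture that a camera, given by its name, has taken for a name from the list of things; names that differ only in an ending like _2 or _b are one class to them, and where a whole thing is asked for, a point or a joint stands for the part that bears it (a point fixed in the world has none). Each returns a list of dicts, best first, with "p" (0 to 1); they miss things now and then, are a little off and sometimes report something else, mostly with a low value. They report only what shows in the picture. A call takes as long as a camera call. They do not tell look-alikes from the thing itself.
- search_frame(camera, label): "position" ([x, y, z] in m, in world coordinates, good to about 4 mm: the middle of the surface that is visible of it).
- cut_out(camera, label): "mask" (420x560 bool, what is visible of it).
The state is a dict: "time_s": time; "joints": joint angles; "joint_velocities": joint speeds; "effort": joint torques, N m; "tcp_pos": TCP position; "ee_rot": TCP orientation; "wrist_force": force on the tool from outside, world axes, zero at the start; "moment": the same for the moment, N m; "gripper_width": opening from 0.0 (shut) to 1.0 (fully open).
Only numpy, scipy, OpenCV 4.12 (cv2) and the standard library are available. Lean on these libraries where they do the work, as an engineer would, in place of code of your own. Each camera call takes 0.05 s, during which the arm holds its last target. There are 200 camera calls.

## Task

The run on the manual syringe pump is finished. First slide the pusher back by its black grip until its pointer stands at the red clip on the scale, where the next run starts, and leave it there; then lift the spent green syringe out of the pump's cradle and drop it into the low black tray standing beside the pump. Leave the vials and the white timer on the bench alone.

Things in the scene. Friction and masses are not known exactly. Their poses are not given: they have to be found in the camera images.
- pump: Grey and blue manual syringe pump, fixed, 130 x 300 mm. Origin: centre of its underside on the bench; z up; y along the track: syringe cradle on the +y half, pusher slides back towards -y, scale rail on the -x side. Base plate top at z = 14 mm. Two cradle saddles, 58 mm high, at y = 55-63 and 113-125 mm; between them the barrel is free on both sides. A keeper 60 mm high stands at y = 37-45 mm.
- pusher (a joint): Travel of the pusher in m: 0 = fully forward at the plunger, grows as it slides back (pump -y) to 0.115. Stays where it is left; sliding takes about 2.5 N. Its aluminium lip covers the plunger end, so the syringe cannot be lifted out until the pusher is at least about 15 mm back.
- pusher_grip (a point): Centre of the pusher's black ribbed grip, an upright block 24 mm (pump x) x 18 mm (pump y, along the track), from 70 to 109 mm above the bench; this point is 92 mm up, on the pump's centre line. Nothing else on the pump is higher than 70 mm. Axes as the pump's. Pinch it from above, across or along the track.
- pusher_pointer (a point): Tip of the thin black pointer on the pusher's -x side, just above the scale rail, 32.5 mm above the bench. Axes as the pump's.
- clip_mark (a point): Middle of the red clip, 10 mm wide along the track, on the scale rail, given at the place the pointer's tip has when it stands exactly at the clip. Axes as the pump's. The clip is fixed and does not touch the pusher.
- spent_syringe_centre (a point): Centre of the spent green syringe in the cradle, on the pump's centre line, 52 mm above the bench, y as the pump's y. 94 mm long along y, barrel 18 mm across from y = -31 to +47 mm, flange 34 mm wide at y = -30 (held between keeper and saddle, so it leaves only upward), plunger end at y = -47, about 20 g. Grip the barrel from above near y = +8 mm, midway between the saddles.
- discard_tray: Low open black tray for discards, fixed to the bench, 122 (x) x 262 (y) x 47 mm high, walls 2 mm, floor 4 mm thick; origin at the centre of its underside. Stands beside the pump, to its left or right; not one of the black boxes at the wall.
- vial_5_centre (a point): Centre of a capped amber sample vial, 27 mm across, 61 mm high, standing behind the work; a bystander.
- vial_2_centre (a point): Centre of a capped brown sample vial, 27 mm across, 61 mm high, standing behind the work; a bystander.
- timer_centre (a point): Centre of a white bench timer, 62 x 68 x 19 mm, lying on the bench behind the work; a bystander.
Things that resemble listed ones, but are neither listed nor needed, are in the scene too. There is more than one size of the part that bears spent_syringe_centre; the job needs the smallest.

How it is judged (in metres and radians):
On the way, in this order (a step that is already met when the one before it is completed fails the run):
1. the pusher rests with its pointer within 5 mm of the middle of the red clip, the syringe still in the cradle (y of pusher_pointer in the frame of clip_mark between -0.005 and 0.005 m and velocity of joint pusher between -0.01 and 0.01 m/s and distance of spent_syringe_centre from where it was at the start of the episode below 0.015 m), for 0.2 s.
2. the syringe is in the tray (x of spent_syringe_centre in the frame of discard_tray between -0.058 and 0.058 m and y of spent_syringe_centre in the frame of discard_tray between -0.128 and 0.128 m and z of spent_syringe_centre in the frame of discard_tray below 0.045 m), for 0.2 s.
At the end, for the whole second after the job is handed in: The pusher's pointer is within 5 mm of the middle of the red clip (that is, within the clip's width), and the spent syringe lies inside the tray, its centre below the rim (all of step 2 and y of pusher_pointer in the frame of clip_mark between -0.005 and 0.005 m); the robot touches nothing.
It fails at once if a vial or the timer is moved more than 30 mm (distance of any of vial_5_centre, vial_2_centre, timer_centre from where it was at the start of the episode above 0.03 m).
It also fails if it takes over 51 s, if anything falls off the work surface, if the arm or the gripper's body presses on something with over 40 N, if the wrist force passes 120 N, or if a joint passes its speed limit or range.

## Working session

There is one attempt and no reset: what is moved stays moved. The work goes in short steps, Python scripts to look and compute and a tool call to move; the robot and the scene stay as the last step left them, time stands still between calls to the robot, and variables do not carry over. Pictures are saved under pics/ and viewed, about 8 in all and at most 12, crops included, and the job is handed in when it is done.

Besides the shell and the picture viewer there is one more tool, called after "Emit:" as a command line: name --argument value ..., lists and objects as JSON in quotes. arm_command: Moves the arm, as the interface text tells. Its arguments: {"type":"object","properties":{"rows":{"type":"array","items":{"type":"object","properties":{"fingers":{"type":"number"},"travel":{"type":"array","items":{"type":"number"}},"roll":{"type":"number"}}}}},"required":["rows"]}

```bash
mkdir -p pics; cat > h.py <<'E'
import numpy as np, cv2
from station import *
def cam(n,s=None):
    c=get_calibration(n); f=210/np.tan(np.radians(c["fov_y"]/2))
    K=np.array([[f,0,c["cx"]],[0,f,c["cy"]],[0,0,1]]); d=np.array(c["distortion"],float)
    if n=="wrist":
        T=np.eye(4);T[:3,:3]=s["ee_rot"];T[:3,3]=s["tcp_pos"];M=T@np.array(c["mount"]);return K,d,M[:3,:3],M[:3,3]
    return K,d,np.array(c["attitude"]),np.array(c["origin"])
def ray(C,u,v):
    K,d,R,o=C; p=cv2.undistortPoints(np.array([[[u,v]]],float),K,d)[0,0]
    return R@np.array([p[0],p[1],1.]),o
def atz(C,u,v,z):
    r,o=ray(C,u,v); return o+r*(z-o[2])/r[2]
def atd(C,u,v,D):
    r,o=ray(C,u,v); return o+r*D[int(v),int(u)]
def proj(C,P):
    K,d,R,o=C; return cv2.projectPoints((np.atleast_2d(P)-o)@R,np.zeros(3),np.zeros(3),K,d)[0][:,0]
def save(n,im,): cv2.imwrite("pics/"+n,im[:,:,::-1])
E
python3 - <<'E'
from h import *
ims=[]
for c in ["top","side"]:
    s=sense(); im,D=capture(c); np.savez(c+".npz",im=im,D=D); save(c+".png",im)
    for l in ["pump","pusher_grip","pusher_pointer","clip_mark","spent_syringe_centre","discard_tray","vial_5_centre","timer_centre"]:
        for r in search_frame(c,l)[:4]:
            C=cam(c); print(c,l,round(r["p"],2),np.round(r["position"],3),proj(C,r["position"])[0].round())
print(get_calibration("top"));print(sense())
E
```

```text
top pump 0.82 [ 0.528 -0.197  0.012] [333. 242.]
top pusher_grip 0.66 [ 0.524 -0.18   0.074] [330. 244.]
top pusher_pointer 0.6 [ 0.522 -0.18   0.07 ] [330. 245.]
top spent_syringe_centre 0.81 [0.381 0.058 0.015] [243. 291.]
top spent_syringe_centre 0.74 [ 0.753 -0.366  0.016] [393. 167.]
top discard_tray 0.97 [0.565 0.185 0.   ] [203. 226.]
top timer_centre 0.56 [ 0.742 -0.011  0.017] [271. 167.]
side pump 0.64 [ 0.526 -0.152  0.014] [300. 217.]
side pump 0.18 [0.572 0.189 0.002] [259. 318.]
side pusher_grip 0.92 [ 0.524 -0.172  0.067] [302. 198.]
side pusher_pointer 0.97 [ 0.528 -0.167  0.064] [301. 199.]
side spent_syringe_centre 0.9 [0.38  0.066 0.018] [352. 282.]
side spent_syringe_centre 0.5 [ 0.752 -0.362  0.014] [238. 170.]
side discard_tray 0.72 [0.57  0.188 0.004] [260. 318.]
side vial_5_centre 0.53 [ 0.722 -0.112  0.033] [226. 214.]
side timer_centre 0.57 [0.743 0.002 0.018] [207. 245.]
side timer_centre 0.48 [0.57  0.189 0.002] [260. 318.]
{'fov_y': 51.904445158435244, 'cx': 278.1052547394404, 'cy': 213.13930053682367, 'distortion': array([0.03204733, 0.        , 0.      
[... 333 characters left out ...]
37767926e-05,
       -6.84101457e+01, -1.48171994e+01]), 'joint_velocities': array([-0.11721088,  0.03221946,  0.04005251, -0.01225868, -0.05771391,
        0.09894437]), 'effort': array([-2.44114744e-05, -3.90459216e+01,  1.87621593e+01,  4.22415242e+00,
        1.55773672e-02, -2.42394503e-05]), 'tcp_pos': array([0.25812766, 0.56919192, 0.23354476]), 'ee_rot': array([[ 9.10703696e-01, -4.13060259e-01,  1.36987308e-06],
       [-4.13060259e-01, -9.10703696e-01,  6.77294922e-06],
       [-1.55008768e-06, -6.73399002e-06, -1.00000000e+00]]), 'wrist_force': array([0.23996179, 0.14518002, 0.30301498]), 'moment': array([-0.02800149, -0.01577352,  0.01381557]), 'gripper_width': 1.002795922797693}
```

View pics/top.png

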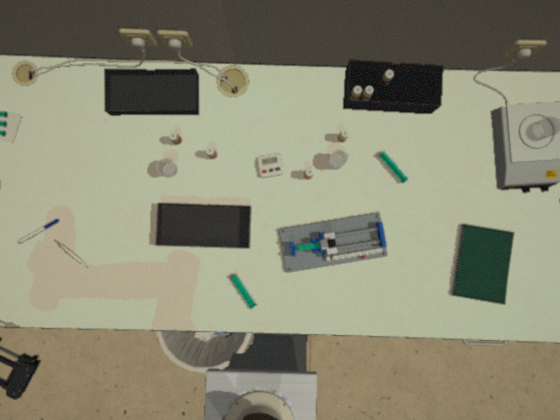

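View pics/side.png

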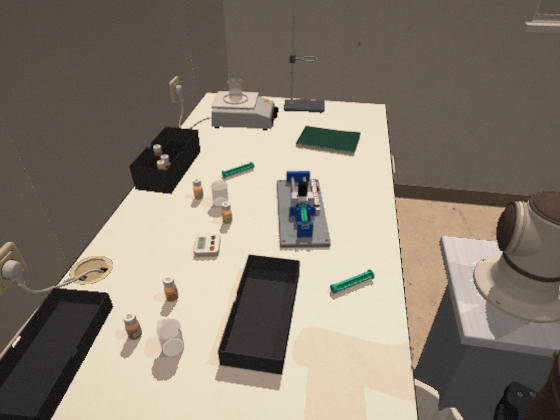

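The top view shows the pump at about (332,242), with its cradle on the left and the rail with the red clip near (362,257). The tray beside it is at (203,226). Two loose green syringes, at (243,291) and (393,167), are look-alikes. I'll move above the pump for a close look.

Emit:
arm_command --rows '[{"fingers": 100, "travel": [52.8, 58.4, -7], "roll": 59}, {"fingers": 100, "travel": [52.8, 58.4, -7], "roll": 59}, {"fingers": 100, "travel": [52.8, 58.4, -7], "roll": 59}, {"fingers": 100, "travel": [52.8, 58.4, -7], "roll": 59}, {"fingers": 100, "travel": [52.8, 58.4, -7], "roll": 59}, {"fingers": 100, "travel": [52.8, 58.4, -7], "roll": 59}, {"fingers": 100, "travel": [52.8, 58.4, -7], "roll": 59}, {"fingers": 100, "travel": [52.8, 58.4, -7], "roll": 59}, {"fingers": 100, "travel": [52.8, 58.4, -7], "roll": 59}, {"fingers": 100, "travel": [52.8, 58.4, -7], "roll": 59}]'

```text
time_s: 1.9
tcp_pos: [0.4098, 0.0929, 0.2786]
ee_rot: [[0.116, -0.993, 0.001], [-0.993, -0.116, 0.001], [-0.001, -0.002, -1.0]]
wrist_force: [0.8, 0.4, 0.2]
gripper_width: 0.999
```

```bash
python3 - <<'E'
from h import *
print(get_calibration("wrist")); s=sense(); print(s["tcp_pos"],s["ee_rot"].round(3),s["time_s"])
t=np.array([.50,-.18,.30]); print((s["ee_rot"].T@(t-s["tcp_pos"])*100).round(1))
E
```

```text
{'fov_y': 59.1450818966595, 'cx': 283.68633320297647, 'cy': 216.4389257121159, 'distortion': array([-0.07333088,  0.        ,  0.        ,  0.        ,  0.        ]), 'mount': array([[-3.86372344e-05, -9.64995904e-01, -2.62264948e-01,
         6.96195529e-02],
       [ 9.99999919e-01,  6.77159075e-05, -3.96479993e-04,
         7.16511649e-04],
       [ 4.00361079e-04, -2.62264942e-01,  9.64995824e-01,
        -1.50392173e-01],
       [ 0.00000000e+00,  0.00000000e+00,  0.00000000e+00,
         1.00000000e+00]])}
[0.4098217  0.09286017 0.27860134] [[ 0.116 -0.993  0.001]
 [-0.993 -0.116  0.001]
 [-0.001 -0.002 -1.   ]] 1.9
[28.1 -5.8 -2.2]
```

Emit:
arm_command --rows '[{"fingers": 100, "travel": [30.5, -8, 2], "roll": 0}, {"fingers": 100, "travel": [30.5, -8, 2], "roll": 0}, {"fingers": 100, "travel": [30.5, -8, 2], "roll": 0}, {"fingers": 100, "travel": [30.5, -8, 2], "roll": 0}, {"fingers": 100, "travel": [30.5, -8, 2], "roll": 0}, {"fingers": 100, "travel": [30.5, -8, 2], "roll": 0}, {"fingers": 100, "travel": [30.5, -8, 2], "roll": 0}, {"fingers": 100, "travel": [30.5, -8, 2], "roll": 0}, {"fingers": 100, "travel": [30.5, -8, 2], "roll": 0}]'

```text
time_s: 2.8
tcp_pos: [0.5239, -0.1986, 0.2577]
ee_rot: [[0.115, -0.993, -0.001], [-0.993, -0.115, 0.0], [-0.0, 0.001, -1.0]]
wrist_force: [-0.6, -0.3, 0.2]
gripper_width: 1.0
```

```bash
python3 - <<'E'
from h import *
s=sense(); im,D=capture("wrist"); np.savez("w1.npz",im=im,D=D,R=s["ee_rot"],p=s["tcp_pos"]); save("w1.png",im)
C=cam("wrist",s); print(s["tcp_pos"],s["time_s"])
for l in ["pump","pusher_grip","spent_syringe_centre"]:
    for r in search_frame("wrist",l)[:4]: print(l,round(r["p"],2),np.round(r["position"],3),proj(C,r["position"])[0].round())
    for m in cut_out("wrist",l)[:2]:
        M=np.array(m["mask"]); ys,xs=np.nonzero(M); print(m["p"],M.sum(),xs.min(),xs.max(),ys.min(),ys.max())
E
```

```text
[ 0.52388028 -0.1986092   0.2576533 ] 2.8
pump 0.71 [ 0.536 -0.23   0.018] [275. 153.]
0.86 28909 204 341 35 285
pusher_grip 0.59 [ 0.525 -0.192  0.072] [281. 200.]
0.89 2718 246 325 186 239
0.36 981 70 115 220 252
spent_syringe_centre 0.94 [ 0.776 -0.344  0.014] [52. 15.]
0.89 1005 29 85 0 38
0.88 625 275 291 239 285
```

View pics/w1.png

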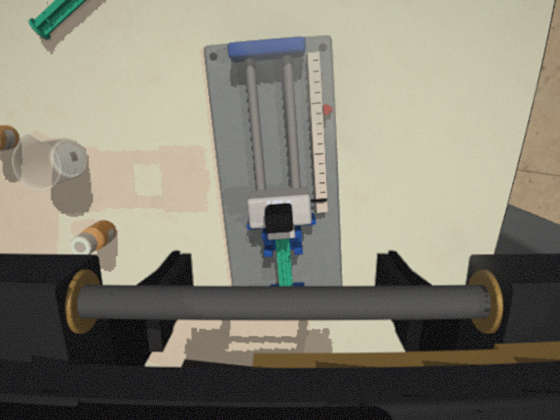

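```bash
python3 - <<'E'
from h import *
im=np.load("w1.npz")["im"]; save("w1c.png",cv2.resize(im[30:255,195:350],None,fx=3.2,fy=2.6,interpolation=cv2.INTER_CUBIC)[:,:])
E
```

```text
(no output)
```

View pics/w1c.png

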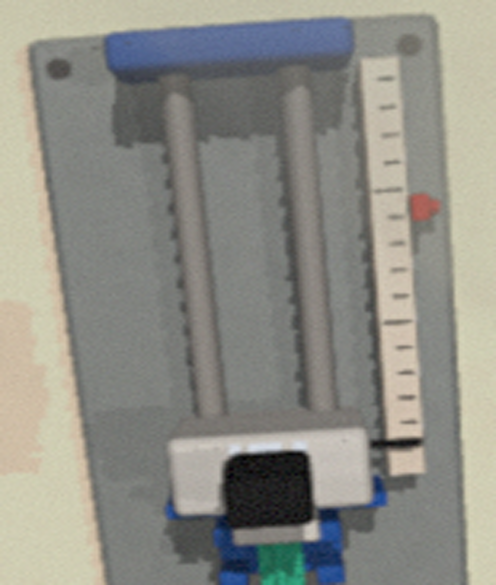

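The enlarged crop shows the pointer tip at full-frame (327,200), the red clip at (327,109.6), and the top of the grip at (279,218). The green syringe sits in the cradle just below the grip, so it is the right one; the two loose ones on the bench are not in a cradle.

```bash
python3 - <<'E'
from h import *
d=np.load("w1.npz"); D=d["D"]; C=cam("wrist",dict(ee_rot=d["R"],tcp_pos=d["p"]))
f=lambda x,y:(195+x/3.2,30+y/2.6)
for n,p in dict(ptr=f(420,442),clip=f(423,207),gripc=f(269,490)).items(): print(n,atd(C,*p,D).round(4))
ptr=atz(C,*f(420,442),.0325); 
for z in (.02,.025,.0325): print("clip",z,atz(C,*f(423,207),z).round(4))
clip=atz(C,*f(423,207),.0325)
g=[atz(C,*f(*q),.109) for q in [(228,455),(312,455),(312,520),(228,526)]]; print("ptr",ptr.round(4),"grip",np.mean(g,0).round(4),np.round(g,4))
e1=atz(C,*f(32,45),.014)-atz(C,*f(105,580),.014); e2=atz(C,*f(436,15),.014)-atz(C,*f(464,560),.014)
# rail edges
e3=atz(C,*f(362,60),.03)-atz(C,*f(390,473),.03); e4=atz(C,*f(398,60),.03)-atz(C,*f(424,470),.03)
for e in(e1,e2,e3,e4): print(np.degrees(np.arctan2(-e[1],-e[0]))-90)
e=clip-ptr; print("shift",e.round(4),np.linalg.norm(e))
im=d["im"]; # syringe points
for q in [(282,245),(284,262),(285,280)]: print("syr",atz(C,*q,.061).round(4),atd(C,*q,D).round(4))
print(sense()["tcp_pos"],sense()["ee_rot"].round(4))
E
```

```text
ptr [ 0.4777 -0.1893  0.0337]
clip [ 0.4898 -0.2791  0.035 ]
gripc [ 0.5255 -0.1845  0.1079]
clip 0.02 [ 0.4881 -0.2796  0.02  ]
clip 0.025 [ 0.4887 -0.2794  0.025 ]
clip 0.0325 [ 0.4895 -0.2792  0.0325]
ptr [ 0.4775 -0.189   0.0325] grip [ 0.5253 -0.1851  0.109 ] [[ 0.5374 -0.1952  0.109 ]
 [ 0.5157 -0.1977  0.109 ]
 [ 0.5131 -0.1761  0.109 ]
 [ 0.5349 -0.1715  0.109 ]]
10.526489321931777
10.879756711481818
10.810291799102316
10.992655445487344
shift [ 0.012  -0.0902  0.    ] 0.09096563504523025
syr [ 0.5187 -0.1447  0.061 ] [ 0.5186 -0.1437  0.0584]
syr [ 0.5146 -0.1269  0.061 ] [ 0.5144 -0.125   0.0564]
syr [ 0.5113 -0.1073  0.061 ] [ 0.5111 -0.1057  0.0575]
[ 0.52424596 -0.19807506  0.25832944] [[ 1.165e-01 -9.932e-01  8.000e-04]
 [-9.932e-01 -1.165e-01 -0.000e+00]
 [ 1.000e-04 -8.000e-04 -1.000e+00]]
```

Emit:
arm_command --rows '[{"fingers": 100, "travel": [-1.3, -0.3, 3], "roll": -4}, {"fingers": 100, "travel": [-1.3, -0.3, 7], "roll": -4}, {"fingers": 100, "travel": [-1.3, -0.3, 11], "roll": -4}, {"fingers": 90, "travel": [-1.3, -0.3, 14], "roll": -4}, {"fingers": 80, "travel": [-1.3, -0.3, 16], "roll": -4}, {"fingers": 70, "travel": [-1.3, -0.3, 17], "roll": -4}, {"fingers": 70, "travel": [-1.3, -0.3, 17], "roll": -4}]'

```text
time_s: 3.85
tcp_pos: [0.5251, -0.1854, 0.0868]
ee_rot: [[0.184, -0.983, -0.003], [-0.983, -0.184, 0.0], [-0.001, 0.002, -1.0]]
wrist_force: [0.7, 0.3, 0.1]
gripper_width: 0.743
```

```bash
python3 - <<'E'
from h import *
s=sense(); im,D=capture("wrist"); np.savez("w2.npz",im=im,D=D,R=s["ee_rot"],p=s["tcp_pos"]); save("w2.png",im)
C=cam("wrist",s); print(s["tcp_pos"],s["ee_rot"].round(4))
E
```

```text
[ 0.52513497 -0.18540212  0.08683046] [[ 1.844e-01 -9.828e-01 -2.500e-03]
 [-9.828e-01 -1.844e-01  2.000e-04]
 [-6.000e-04  2.500e-03 -1.000e+00]]
```

View pics/w2.png

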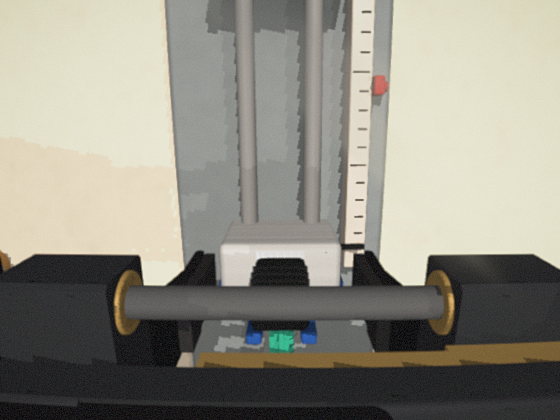

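The fingers straddle the grip, which is centred at (280,290). The pointer tip is at (363,247) and the clip at (380,85).

```bash
python3 - <<'E'
from h import *
d=np.load("w2.npz"); D=d["D"]; C=cam("wrist",dict(ee_rot=d["R"],tcp_pos=d["p"])); im=d["im"].astype(int)
r=(im[...,0]-im[...,1]>60)&(im[...,0]-im[...,2]>60); r[:60]=0;r[120:]=0;r[:,:360]=0
ys,xs=np.nonzero(r); print(xs.min(),xs.max(),ys.min(),ys.max(),xs.mean(),ys.mean())
b=im[235:262,345:372].sum(2)<150; y2,x2=np.nonzero(b); print(x2.min()+345,x2.max()+345,y2.min()+235,y2.max()+235, y2.mean()+235)
c=atz(C,xs.mean(),ys.mean(),.0325); p=atz(C,x2.max()+344,y2[x2>x2.max()-8].mean()+235,.0325)
print(c,p,atd(C,xs.mean(),ys.mean(),D)); a=np.array([.187,-.982,0]); print((c-p)@a)
t=atz(C,xs.mean(),ys.min()-.5,.0325);u=atz(C,xs.mean(),ys.max()+.5,.0325);print((t-u)@a,((t+u)/2-p)@a)
E
```

```text
374 387 76 93 380.0100502512563 84.53768844221105
345 371 245 261 253.65178571428572
[ 0.49027009 -0.27976638  0.0325    ] [ 0.47215401 -0.18442258  0.0325    ] [ 0.49057378 -0.27960108  0.03380885]
0.0970153178149046
0.009177283596512747 0.09701548875565043
```

Emit:
arm_command --rows '[{"fingers": 15, "travel": [0, 0, 0], "roll": 0}, {"fingers": 15, "travel": [0, 0, 0], "roll": 0}, {"fingers": 15, "travel": [0, 0, 0], "roll": 0}, {"fingers": 15, "travel": [0, 0, 0], "roll": 0}, {"fingers": 15, "travel": [0, 0, 0], "roll": 0}, {"fingers": 15, "travel": [0, 0, 0], "roll": 0}]'

```text
time_s: 4.5
tcp_pos: [0.527, -0.1856, 0.0882]
ee_rot: [[0.184, -0.983, 0.003], [-0.983, -0.184, -0.0], [0.001, -0.003, -1.0]]
wrist_force: [2.8, 0.7, -1.1]
gripper_width: 0.275
```

Emit:
arm_command --rows '[{"fingers": 15, "travel": [0.8, 0, 0], "roll": 0}, {"fingers": 15, "travel": [2.3, 0, 0], "roll": 0}, {"fingers": 15, "travel": [4, 0, 0], "roll": 0}, {"fingers": 15, "travel": [5.7, 0, 0], "roll": 0}, {"fingers": 15, "travel": [7.2, 0, 0], "roll": 0}, {"fingers": 15, "travel": [8.2, 0, 0], "roll": 0}, {"fingers": 15, "travel": [8.7, 0, 0], "roll": 0}, {"fingers": 15, "travel": [8.7, 0, 0], "roll": 0}, {"fingers": 15, "travel": [8.7, 0, 0], "roll": 0}]'

```text
time_s: 5.4
tcp_pos: [0.5439, -0.2726, 0.0882]
ee_rot: [[0.185, -0.983, 0.004], [-0.983, -0.185, -0.002], [0.003, -0.004, -1.0]]
wrist_force: [5.5, -1.7, -1.1]
gripper_width: 0.274
```

```bash
python3 - <<'E'
from h import *
s=sense(); im,D=capture("wrist"); np.savez("w3.npz",im=im,D=D,R=s["ee_rot"],p=s["tcp_pos"]); save("w3.png",cv2.resize(im[180:330,280:440],None,fx=4,fy=4,interpolation=cv2.INTER_CUBIC))
print(s["tcp_pos"],s["ee_rot"].round(4))
E
```

```text
[ 0.54385526 -0.27259277  0.08819348] [[ 0.1845 -0.9828  0.0043]
 [-0.9828 -0.1845 -0.0019]
 [ 0.0027 -0.0039 -1.    ]]
```

View pics/w3.png

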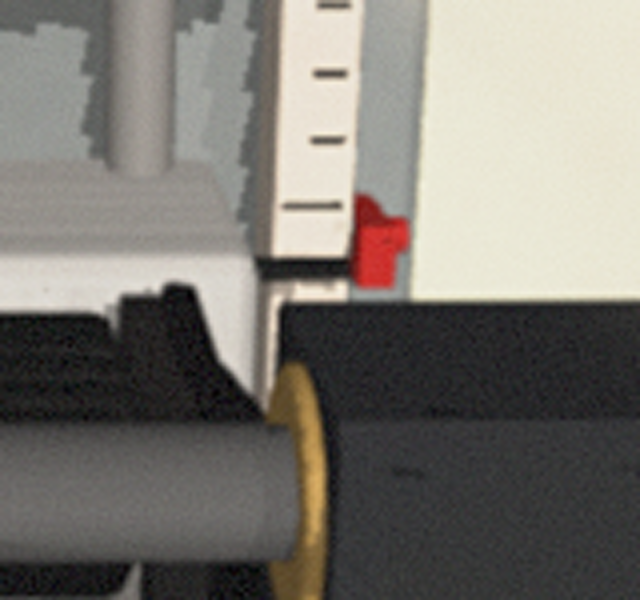

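The crop shows the pointer at row about 270. The clip's top face spans rows 222–290, centred near 255, and 67 px is 10 mm, so about 2 mm remains. The dark red part above row 222 is the clip's side face.

Emit:
arm_command --rows '[{"fingers": 15, "travel": [0.1, 0, 0], "roll": 0}, {"fingers": 15, "travel": [0.2, 0, 0], "roll": 0}, {"fingers": 15, "travel": [0.2, 0, 0], "roll": 0}, {"fingers": 15, "travel": [0.2, 0, 0], "roll": 0}, {"fingers": 60, "travel": [0.2, 0, 0], "roll": 0}, {"fingers": 70, "travel": [0.2, 0, 0], "roll": 0}, {"fingers": 70, "travel": [0.2, 0, 0], "roll": 0}, {"fingers": 70, "travel": [0.2, 0, -3], "roll": 0}, {"fingers": 70, "travel": [0.2, 0, -7], "roll": 0}, {"fingers": 70, "travel": [0.2, 0, -7], "roll": 0}]'

```text
time_s: 6.45
tcp_pos: [0.5449, -0.2749, 0.1638]
ee_rot: [[0.185, -0.983, 0.01], [-0.983, -0.185, -0.004], [0.006, -0.009, -1.0]]
wrist_force: [0.9, -1.5, 0.2]
gripper_width: 0.676
```

```bash
python3 - <<'E'
from h import *
s=sense(); im,D=capture("wrist"); np.savez("w4.npz",im=im,D=D,R=s["ee_rot"],p=s["tcp_pos"]); save("w4.png",cv2.resize(im[120:320,230:430],None,fx=3,fy=3,interpolation=cv2.INTER_CUBIC))
print(s["tcp_pos"],s["ee_rot"].round(4))
E
```

```text
[ 0.54488416 -0.27488942  0.16381022] [[ 0.1849 -0.9827  0.0099]
 [-0.9827 -0.1849 -0.0044]
 [ 0.0062 -0.0089 -0.9999]]
```

View pics/w4.png

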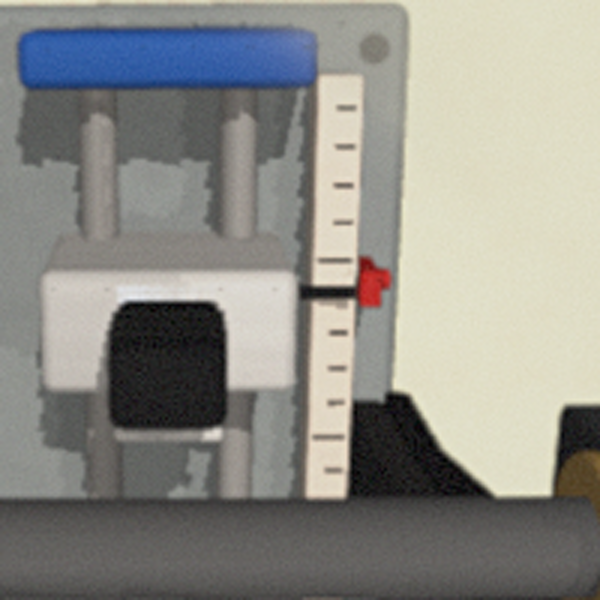

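The pointer now stands within about 1 mm of the clip's middle: pointer row 292, clip top face about rows 270–307, 37 px per 10 mm. Next is the syringe grasp position.

```bash
python3 - <<'E'
from h import *
d=np.load("w1.npz"); C=cam("wrist",dict(ee_rot=d["R"],tcp_pos=d["p"])); f=lambda x,y:(195+x/3.2,30+y/2.6)
a=np.array([-.187,.982,0]); X=np.array([.982,.187,0])
m=(atz(C,*f(30,44),.014)+atz(C,*f(437,14),.014))/2; print("edge mid",m, "grasp",m+a*.238)
g=np.array([.526,-.185,0]); print("grip pump y",(g-m)@a-.15, (g-m)@X)
p=m+a*.238
T=np.load("top.npz"); C=cam("top"); im=T["im"].astype(int)
G=(im[...,1]-im[...,0]>40)&(im[...,1]-im[...,2]>10); ys,xs=np.nonzero(G)
k=(xs>280)&(xs<335)&(ys>225)&(ys<262); P=np.array([atz(C,u,v,.061) for u,v in zip(xs[k],ys[k])]); print(k.sum(),((P-m)@a-.15).min(),((P-m)@a-.15).max(),((P-m)@X).mean())
s=sense(); q=p.copy(); q[2]=.25
print(s["tcp_pos"],(s["ee_rot"].T@(q-s["tcp_pos"])*100).round(2))
E
```

```text
edge mid [ 0.55548902 -0.33893909  0.014     ] grasp [ 0.51098302 -0.10522309  0.014     ]
grip pump y 0.0066826384505140335 -0.0001716098193370219
126 0.037973332327387865 0.1057728767332711 0.0007556295940573117
[ 0.54328923 -0.27403788  0.16095659] [-17.16   0.03  -8.95]
```

Emit:
arm_command --rows '[{"fingers": 70, "travel": [-3, 0, -4], "roll": 0}, {"fingers": 70, "travel": [-7, 0, -4], "roll": 0}, {"fingers": 70, "travel": [-11.5, 0, -2], "roll": 0}, {"fingers": 70, "travel": [-15, 0, 0], "roll": 0}, {"fingers": 70, "travel": [-17.1, 0, 3], "roll": 0}, {"fingers": 70, "travel": [-17.1, 0, 5], "roll": 0}, {"fingers": 70, "travel": [-17.1, 0, 5], "roll": 0}]'

```text
time_s: 7.2
tcp_pos: [0.5073, -0.1047, 0.1044]
ee_rot: [[0.184, -0.983, -0.009], [-0.983, -0.184, -0.0], [-0.001, 0.009, -1.0]]
wrist_force: [-0.4, -0.7, -1.2]
gripper_width: 0.701
```

```bash
python3 - <<'E'
from h import *
s=sense(); im,D=capture("wrist"); np.savez("w5.npz",im=im,D=D,R=s["ee_rot"],p=s["tcp_pos"]); save("w5.png",im)
q=np.array([.511,-.1052,.046]);C=cam("wrist",s)
print(s["tcp_pos"],s["ee_rot"].round(4),(s["ee_rot"].T@(q-s["tcp_pos"])*100).round(2),proj(C,q+[0,0,.015]))
E
```

```text
[ 0.50727562 -0.10474702  0.10437982] [[ 1.844e-01 -9.828e-01 -9.100e-03]
 [-9.829e-01 -1.844e-01 -2.000e-04]
 [-1.500e-03  9.000e-03 -1.000e+00]] [ 0.12 -0.41  5.83] [[275.6225441  243.84788811]]
```

View pics/w5.png

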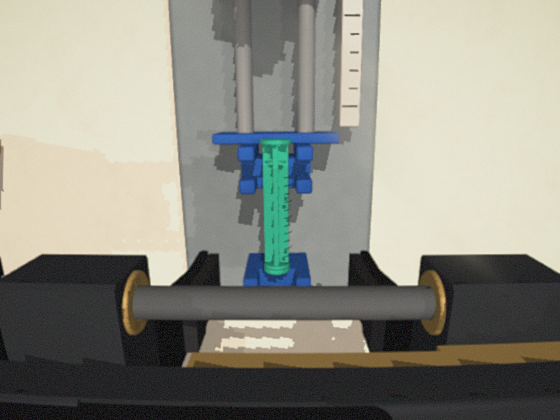

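The barrel runs from (276,140) to (277,272), with the saddles near rows 150–192 and from 255 on. I'll check this against the predicted row 244.

```bash
python3 - <<'E'
from h import *
d=np.load("w5.npz"); D=d["D"]; C=cam("wrist",dict(ee_rot=d["R"],tcp_pos=d["p"]))
m=np.array([.5555,-.3389,0]);a=np.array([-.187,.982,0]); X=np.array([.982,.187,0])
for u,v in [(276,143),(247,152),(247,185),(276,200),(276,223),(276,240),(252,258),(304,258),(277,262),(277,270)]:
    P=atd(C,u,v,D); print(u,v,P.round(4),"pump y %.4f x %.4f"%((P-m)@a-.15,(P-m)@X), ((atz(C,u,v,.058)-m)@a-.15).round(4))
E
```

```text
276 143 [ 0.5206 -0.1593  0.0597] pump y 0.0329 x -0.0006 0.033
247 152 [ 0.5347 -0.152   0.0601] pump y 0.0374 x 0.0145 0.0376
247 185 [ 0.532  -0.1344  0.0581] pump y 0.0553 x 0.0152 0.0553
276 200 [ 0.5151 -0.1288  0.0568] pump y 0.0639 x -0.0004 0.0636
276 223 [ 0.5129 -0.1164  0.0588] pump y 0.0764 x -0.0003 0.0767
276 240 [ 0.5111 -0.1067  0.0587] pump y 0.0863 x -0.0002 0.0866
252 258 [ 0.5228 -0.0797  0.0246] pump y 0.1106 x 0.0164 0.0973
304 258 [ 0.4889 -0.0865  0.0258] pump y 0.1103 x -0.0182 0.0975
277 262 [ 0.5081 -0.0935  0.058 ] pump y 0.0998 x -0.0006 0.0999
277 270 [ 0.5073 -0.0891  0.059 ] pump y 0.1044 x -0.0006 0.1048
```

The frame is consistent: the saddle edge reads 55 mm and the keeper 37 mm. So I'll grasp as predicted.

Emit:
arm_command --rows '[{"fingers": 70, "travel": [0.1, -0.3, 2], "roll": 0}, {"fingers": 70, "travel": [0.1, -0.3, 4], "roll": 0}, {"fingers": 70, "travel": [0.1, -0.3, 5.3], "roll": 0}, {"fingers": 70, "travel": [0.1, -0.3, 5.8], "roll": 0}, {"fingers": 70, "travel": [0.1, -0.3, 5.8], "roll": 0}, {"fingers": 5, "travel": [0.1, -0.3, 5.8], "roll": 0}, {"fingers": 5, "travel": [0.1, -0.3, 5.8], "roll": 0}, {"fingers": 5, "travel": [0.1, -0.3, 5.8], "roll": 0}, {"fingers": 5, "travel": [0.1, -0.3, 5.8], "roll": 0}, {"fingers": 5, "travel": [0.1, -0.3, 5.8], "roll": 0}]'

```text
time_s: 8.25
tcp_pos: [0.5139, -0.1055, 0.0501]
ee_rot: [[0.184, -0.983, 0.001], [-0.983, -0.184, 0.0], [0.0, -0.001, -1.0]]
wrist_force: [-0.4, 0.1, 0.3]
gripper_width: 0.33
```

Emit:
arm_command --rows '[{"fingers": 5, "travel": [0, 0, 0], "roll": 0}, {"fingers": 5, "travel": [0, 0, 0], "roll": 0}, {"fingers": 5, "travel": [0, 0, -1], "roll": 0}, {"fingers": 5, "travel": [0, 0, -3], "roll": 0}, {"fingers": 5, "travel": [0, 0, -6], "roll": 0}, {"fingers": 5, "travel": [0, 0, -9], "roll": 0}, {"fingers": 5, "travel": [0, 0, -12], "roll": 0}, {"fingers": 5, "travel": [0, 0, -12], "roll": 0}]'

```text
time_s: 9.05
tcp_pos: [0.5168, -0.1057, 0.1752]
ee_rot: [[0.185, -0.983, 0.011], [-0.983, -0.185, -0.0], [0.002, -0.01, -1.0]]
wrist_force: [-0.1, -0.1, 0.5]
gripper_width: 0.187
```

```bash
python3 - <<'E'
from h import *
s=sense(); T=np.load("top.npz"); D=T["D"];C=cam("top"); im=T["im"]
# tray extents from black pixels
b=np.zeros((420,560),np.uint8); b[195:255,145:260]=(im[195:255,145:260].sum(2)<110)
n,l,st,ce=cv2.connectedComponentsWithStats(b); i=1+st[1:,4].argmax(); print(st[i])
c=cv2.boxPoints(cv2.minAreaRect(np.argwhere(l==i)[:,::-1].astype(np.float32)))
P=np.array([atz(C,*q,.047) for q in c]); print(P.round(3),P.mean(0)); q=P.mean(0); q[2]=s["tcp_pos"][2]
print(s["tcp_pos"],s["gripper_width"],(s["ee_rot"].T@(q-s["tcp_pos"])*100).round(1))
E
```

```text
[238 207  11  40 240]
[[0.51  0.075 0.047]
 [0.621 0.075 0.047]
 [0.621 0.049 0.047]
 [0.51  0.05  0.047]] [0.56547449 0.06213343 0.047     ]
[ 0.51675255 -0.10570913  0.17523525] 0.18732336545080527 [-15.6  -7.9   0. ]
```

Emit:
arm_command --rows '[{"fingers": 5, "travel": [-2, -1, 0], "roll": 0}, {"fingers": 5, "travel": [-6, -2.5, 0], "roll": 0}, {"fingers": 5, "travel": [-10, -4, 0], "roll": 0}, {"fingers": 5, "travel": [-14, -5.5, 0], "roll": 0}, {"fingers": 5, "travel": [-18, -7, 0], "roll": 0}, {"fingers": 5, "travel": [-22, -8.5, 0], "roll": 0}, {"fingers": 5, "travel": [-25.5, -9.5, 0], "roll": 0}, {"fingers": 5, "travel": [-27.7, -10.1, 0], "roll": 0}, {"fingers": 5, "travel": [-27.7, -10.1, 0], "roll": 0}, {"fingers": 5, "travel": [-27.7, -10.1, 0], "roll": 0}]'

```text
time_s: 10.05
tcp_pos: [0.5615, 0.1854, 0.1694]
ee_rot: [[0.185, -0.983, -0.001], [-0.983, -0.185, -0.001], [0.0, 0.001, -1.0]]
wrist_force: [-0.6, 0.3, -0.1]
gripper_width: 0.192
```

```bash
python3 - <<'E'
from h import *
s=sense(); a,_=capture("side"); b,_=capture("wrist"); print(s["tcp_pos"],s["gripper_width"])
save("w6.png",np.hstack([cv2.resize(a[150:390,180:400],(385,420)),cv2.resize(b,(400,300))[:, :] if 0 else b[:, 80:480]]))
E
```

```text
[0.56153835 0.18535425 0.16940795] 0.19163470346553338
```

View pics/w6.png

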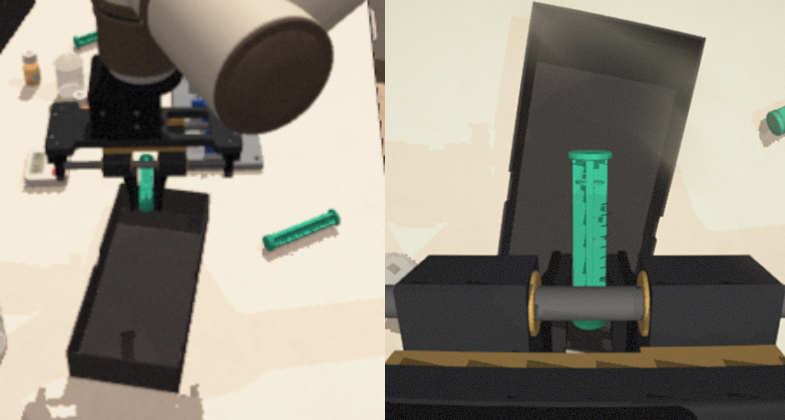

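The syringe is held firmly, seen at wrist-pane (590,240), and it is over the tray. Now lower and release.

Emit:
arm_command --rows '[{"fingers": 5, "travel": [0, 0, 3], "roll": 0}, {"fingers": 5, "travel": [0, 0, 7], "roll": 0}, {"fingers": 5, "travel": [0, 0, 10], "roll": 0}, {"fingers": 5, "travel": [0, 0, 12], "roll": 0}, {"fingers": 5, "travel": [0, 0, 13], "roll": 0}, {"fingers": 5, "travel": [0, 0, 13], "roll": 0}, {"fingers": 45, "travel": [0, 0, 13], "roll": 0}, {"fingers": 45, "travel": [0, 0, 13], "roll": 0}, {"fingers": 45, "travel": [0, 0, 13], "roll": 0}, {"fingers": 45, "travel": [0, 0, 13], "roll": 0}]'

```text
time_s: 11.15
tcp_pos: [0.5625, 0.1856, 0.0408]
ee_rot: [[0.184, -0.983, 0.001], [-0.983, -0.184, 0.001], [-0.001, -0.002, -1.0]]
wrist_force: [-0.0, 0.4, 0.0]
gripper_width: 0.422
```

Emit:
arm_command --rows '[{"fingers": 45, "travel": [0, 0, -2], "roll": 0}, {"fingers": 45, "travel": [0, 0, -6], "roll": 0}, {"fingers": 45, "travel": [0, 0, -10], "roll": 0}, {"fingers": 45, "travel": [0, 0, -14], "roll": 0}, {"fingers": 45, "travel": [0, 0, -18], "roll": 0}, {"fingers": 45, "travel": [0, 0, -18], "roll": 0}, {"fingers": 45, "travel": [0, 0, -18], "roll": 0}]'

```text
time_s: 11.85
tcp_pos: [0.5622, 0.1856, 0.2213]
ee_rot: [[0.184, -0.983, 0.002], [-0.983, -0.184, 0.002], [-0.002, -0.003, -1.0]]
wrist_force: [-0.1, 0.9, -0.5]
gripper_width: 0.454
```

```bash
python3 - <<'E'
from h import *
s=sense(); a,_=capture("side"); b,_=capture("wrist"); print(s["tcp_pos"],s["gripper_width"],s["wrist_force"])
save("w7.png",np.hstack([cv2.resize(a[150:390,180:400],(385,420)),b[:, 80:480]]))
for r in search_frame("wrist","spent_syringe_centre"): print(r["p"],np.round(r["position"],3))
E
```

```text
[0.56219058 0.18561816 0.2213372 ] 0.4540350537898332 [-0.10013291  0.9457311  -0.45968223]
0.89 [0.385 0.057 0.015]
0.87 [0.566 0.16  0.012]
```

View pics/w7.png

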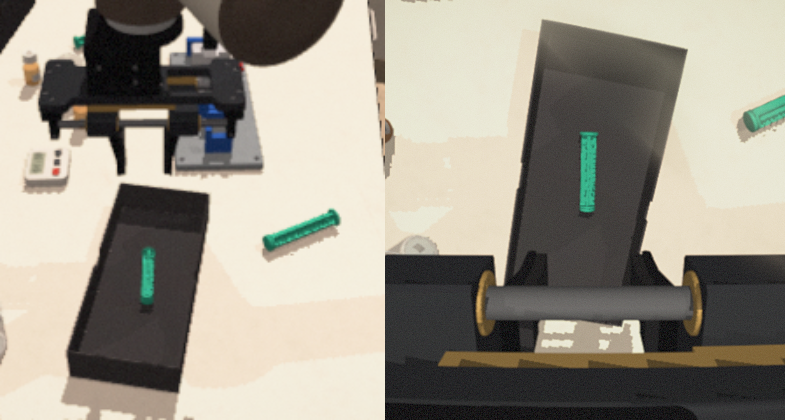

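The syringe lies in the tray at about (0.566, 0.160), and the gripper is clear.

```bash
python3 -c "from station import *; print(finish_job())"
```

```text
the job is handed in; nothing more can be done
None
```

I slid the pusher back about 89 mm by its black grip and left it with its pointer at the red clip. I then lifted the spent green syringe out of the cradle, dropped it into the black tray, and handed the job in at about 12 s.

- **Pointer:** the wrist picture taken after I let go of the grip showed the pointer about 1 mm from the clip's middle. I did not measure it again after lifting the syringe, but nothing touched the pusher after that.
- **Syringe:** the last side and wrist pictures show it lying flat in the tray at about (0.566, 0.160) m. Its top surface is about 12 mm above the bench, well below the rim.
- **Gripper and bystanders:** the gripper was clear of everything at hand-in. I never touched the vials or the timer.
- **Checks that disagreed:**
  - A second automatic reading of the distance from pointer to clip gave 97 mm against 91 mm, because a finger spoiled it. I stopped short and corrected by eye from the close-up.
  - The automatic outline of the tray failed. I placed the syringe using the trained network's tray position and the wrist view instead.

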